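# Open the sifter lid of the tall topping shaker

## Task

Turn the dial on the lid of the tall shaker so that its window stands over the largest opening (next to the largest round mark on the steel rim), ready for the chickpeas to be shaken out, and let go. Keep the shaker standing upright where it is, and leave the squat shaker next to it and its dial alone.

Things in the scene. Friction and masses are not known exactly. Their poses are not given: they have to be found in the camera images.
- tall_shaker: The taller of two loose glass topping shakers with the same lid: about 0.6 kg, 155 mm tall with the dial's bar (the squat one 110 mm). Jar 76 mm in diameter; steel lid rim 92 mm in diameter, its flat top 120 mm up. Origin: centre of underside, z up. On the rim 38 mm from the axis are 3 round black marks: small (5 mm) on the shaker's x axis, middle (8 mm), largest (13 mm).
- tall_dial (a joint): Angle of the tall shaker's dial (grey disc, 62 mm in diameter, one wedge notch in its edge: the window), rad, counter-clockwise seen from above. 0: window at the small mark and opening; 0.7: at the middle; 1.4: at the largest. Turns from -0.35 to 2.1 against light friction (0.03 N m), no clicks, no stop at the openings; stays where left.
- tall_grip (a point): Point on the axis of the tall shaker's dial where its bar is gripped: 147 mm above the worktop, 8 mm below the bar's top, 22 mm above the disc. Turns with the dial: x points along the bar to the window, z up. The bar is 12 mm wide (along y), 30 mm high, from 24 mm behind the axis to 14 mm before it (window side), with a thin black line on top.
- squat_window (a point): Centre of the window (notch in the dial's disc) of the squat shaker, 23.5 mm from its axis and 78 mm above the worktop; to be left where it is. x points from the squat shaker's axis outwards through the window.

How it is judged:
At the end, for the whole second after the job is handed in: The tall shaker's dial stands at 1.4 rad (window over the largest opening) within 0.2 rad; the shaker is at rest, upright within 0.1 rad and within 40 mm of where it stood (value of joint tall_dial between 1.2 and 1.6 rad and angle between tall_shaker's own z axis and vertical below 0.1 rad and distance of tall_shaker from where it was at the start of the episode below 0.04 m and linear speed of tall_shaker below 0.02 m/s); the robot touches nothing.
It fails at once if the tall shaker is tipped by more than 0.35 rad (angle between tall_shaker's own z axis and vertical above 0.35 rad).
It fails at once if the squat shaker or its dial is disturbed (its window moved by more than 15 mm) (distance of squat_window from where it was at the start of the episode above 0.015 m).
It also fails if it takes over 26 s, if anything falls off the work surface, if the arm or the gripper's body presses on something with over 40 N, if the wrist force passes 120 N, or if a joint passes its speed limit or range.

## Robot

A 6-joint arm with a two-finger parallel gripper is mounted at the origin on a cart in front of the work surface, level with it; the furniture and walls round the work are solid. World frame = base frame: x ahead of the robot, y to its left, z up, the work surface at z = 0. Lengths are in m, angles in rad, forces in N, time in s.
With the tool pointing down it reaches from about 0.35 to 0.975 m from the base axis. Payload 4.9 kg.
Tool frame: the origin (TCP) lies midway between the tips of the shut fingers; the grasp point (between the pads) lies 19 mm behind it; z points along the fingers, y is the line along which they close (so a half turn about z gives the same grasp; the last joint's range is limited). The gripper opens to 85 mm and grips with 20 to 120 N. Pads are 22 mm wide; open, the fingers measure 114 mm over their backs; the gripper's body (76 mm by 85 mm) begins 54 mm behind the grasp point. The pads swing forward as they close: fully open they stand 13 mm farther back than shut.
Start: joints at [1.025, 0.053, 1.613, -0, 1.476, -0.119], TCP at [0.259, 0.569, 0.231] pointing down, gripper open.
Joint ranges: [-3.01, 3.01], [-1.01, 2.22], [0.06, 2.58], [-1.02, 4.17], [0.09, 2.62], [-3.14, 3.14]. Speed limits (rad/s): [2.57, 2.57, 3.14, 3.14, 3.14, 3.14].

## Interface

Orientations are given as a rotation vector (axis times angle).
In Python, from station import ctrl, optics, job gives the robot as it stands.
- The arm moves only by the shell command python3 -m jog 'ROWS' [OPENING] [FORCE]. ROWS is JSON, a list of rows, each a list of 2 entries, a list of its own where there are three numbers: the shift along the tool's x, y, z in m, then the turn, a rotation vector about the tool's x, y, z in rad. A call has 1 to 5 rows; each row is the pose to reach, as a shift and turn from the pose commanded when the call began, along the tool's axes at that moment; what a row does not reach only later rows make up. A row lasts 1/10 s, in which the tool goes at most 50 mm and 8.59 degrees, less where a joint would pass 70% of its speed; a pose out of reach is approached as far as the arm can. A call with a gripper value outside its range is refused whole. OPENING is the opening, from 0 (shut) to 1 (fully open), set as the call begins (- or left out, the last holds). The fingers move at their own pace and stop on an object; FORCE is the grip in N (left out, the last holds). Time passes only in rows, so rows that repeat a pose let the fingers close. It gives the time, the measured TCP pose, the force, the opening and the grip force at its end, in the units of the state.
- ctrl.get_obs(): the state, without advancing time (a new reading comes with each control period).
- optics.get_image(name): name is "side" or "top" or "wrist"; returns a dict with "image" (400x640x3 uint8, blue, green, red), "fx", "fy", "cx", "cy" (pixels), "D" ([k1, k2, p1, p2, k3] as OpenCV has them; the pictures are not rectified), "rvec" (rotation vector, rad) and "tvec" (3), from world to camera coordinates, as OpenCV has them; the wrist camera has in their place "mount" (4x4, takes a point from camera to tool coordinates, whose origin is the TCP and whose axes are the flange's). Camera axes: x right, y down, z forward; pixel columns grow to the right and rows downward; lengths in m; the calibration is good to about 2 mm. A picture is of the moment at which its call begins: read the wrist's pose just before it. There is no depth.
- job.finish_job(): hands the job in; it is judged then, once.
The state is a dict: "t": time; "q": joint angles; "dq": joint speeds; "effort": joint torques, N m; "tool_pos": TCP position; "tool_rot": TCP orientation; "contact_force": force on the tool from outside, world axes, zero at the start; "wrist_torque": the same for the moment, N m; "opening": finger opening in m; "grip_force": force on a finger pad.
Only numpy, scipy, OpenCV 4.12 (cv2) and the standard library are available. Lean on these libraries where they do the work, as an engineer would, in place of code of your own. Each camera call takes 0.05 s, during which the arm holds its last target. There are 200 camera calls.

## Working session

There is one attempt and no reset: what is moved stays moved. The work goes in short steps, Python scripts to look and compute and a shell command to move; the robot and the scene stay as the last step left them, time stands still between calls to the robot, and variables do not carry over. Pictures are saved under pics/ and viewed, at most 10 in all, crops included, and the job is handed in when it is done.

```bash
mkdir -p pics; python3 - <<'E'
from station import ctrl, optics
import cv2,pickle
o=ctrl.get_obs();print({k:o[k] for k in('t','tool_pos','tool_rot','opening','contact_force')})
d={n:optics.get_image(n) for n in('top','side')}
pickle.dump(d,open('d0.pkl','wb'))
for n in d:
    cv2.imwrite(f'pics/{n}0.png',d[n]['image']);print(n,d[n]['fx'],d[n]['rvec'],d[n]['tvec'],d[n]['D'])
E
```

```text
{'t': 0.0, 'tool_pos': array([0.25840751, 0.56838714, 0.23005366]), 'tool_rot': array([-0.66521382, -3.0697136 ,  0.00307692]), 'opening': 0.08568579689139505, 'contact_force': array([-0.53972476,  0.85794404,  0.66604912])}
top 472.8567939484822 [ 2.1938861  -2.18628735  0.07240665] [0.08680742 0.49209312 0.91005172] [0.02207548 0.         0.         0.         0.        ]
side 516.1390072247484 [ 2.26888644 -0.28450245  0.13747626] [-0.45864204  0.22086232  0.76169479] [-0.03159628  0.          0.          0.          0.        ]
```

View pics/top0.png

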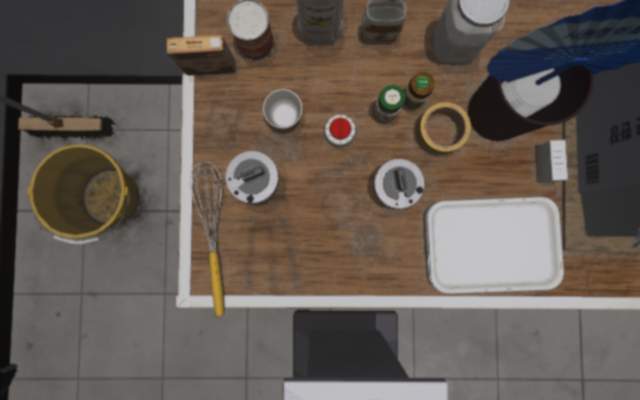

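View pics/side0.png

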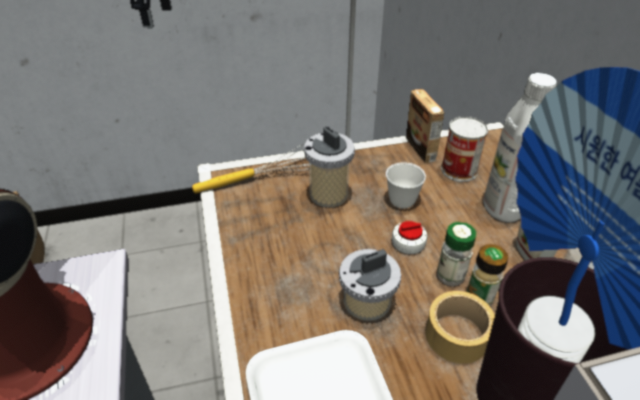

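The top view shows the two shakers: tall at about (252,177), squat at about (400,184). The side view shows the tall one at (330,165) and the squat one at (370,285). Next I'll zoom on the tall lid and cast rays.

```bash
cat > h.py <<'E'
import numpy as np,cv2
from scipy.spatial.transform import Rotation as R
def K(d): return np.array([[d['fx'],0,d['cx']],[0,d['fy'],d['cy']],[0,0,1.]])
def ext(d,obs=None):
    "camera->world rotation, camera position"
    if 'mount' in d:
        T=np.eye(4);T[:3,:3]=R.from_rotvec(obs['tool_rot']).as_matrix();T[:3,3]=obs['tool_pos'];T=T@np.array(d['mount']);return T[:3,:3],T[:3,3]
    r=cv2.Rodrigues(np.array(d['rvec'],float))[0];return r.T,-r.T@np.ravel(d['tvec'])
def plane(d,uv,z,obs=None):
    A,c=ext(d,obs);p=cv2.undistortPoints(np.array(uv,float).reshape(-1,1,2),K(d),np.array(d['D'],float))[:,0]
    r=np.c_[p,np.ones(len(p))]@A.T
    return c+r*((z-c[2])/r[:,2])[:,None]
def proj(d,P,obs=None):
    A,c=ext(d,obs);return cv2.projectPoints(np.array(P,float).reshape(-1,1,3),cv2.Rodrigues(A.T)[0],-A.T@c,K(d),np.array(d['D'],float))[0][:,0]
E
python3 - <<'E'
from h import *;import pickle
d=pickle.load(open('d0.pkl','rb'))
t=d['top'];print(plane(t,[(252,177),(400,184)],.12)[0],plane(t,[(400,184)],.075)[0])
print(plane(d['side'],[(329,146)],.12))
a=cv2.resize(t['image'][140:215,215:290],(400,400),interpolation=cv2.INTER_CUBIC)
b=cv2.resize(d['side']['image'][120:195,293:368],(400,400),interpolation=cv2.INTER_CUBIC)
cv2.imwrite('pics/z.png',np.hstack([a,b]))
E
```

```text
[0.53310226 0.20631595 0.12      ] [ 0.52667848 -0.05918972  0.075     ]
[[0.53484745 0.20877532 0.12      ]]
```

View pics/z.png

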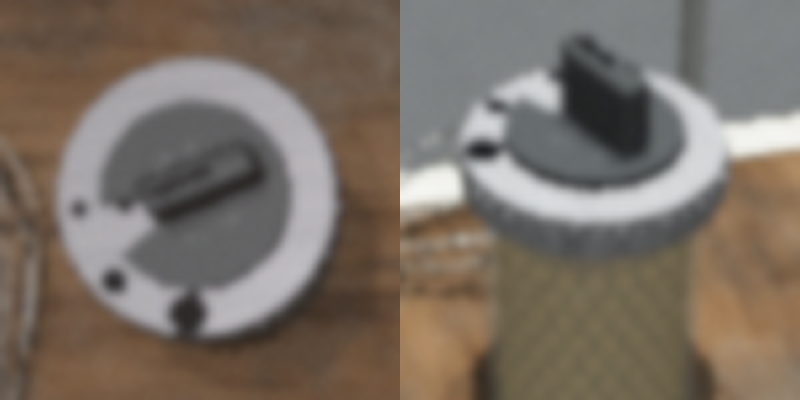

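The zoom shows the small mark at crop (79,208), the middle at (114,281) and the largest at (187,316). The window notch lies between small and middle, at about (135,232). The bar's lower top edge runs from (160,215) to (262,172).

```bash
python3 - <<'E'
from h import *;import pickle
t=pickle.load(open('d0.pkl','rb'))['top']
px=lambda L:[((u+.5)/5.3333-.5+215,(v+.5)/5.3333-.5+140) for u,v in L]
M=plane(t,px([(79,208),(114,281),(187,316)]),.12)[:,:2]
# rigid fit of marks
m=.038*np.exp(1j*np.array([0,.7,1.4]));w=M@[1,1j]
a=np.angle(((w-w.mean())*np.conj(m-m.mean())).sum());c=w.mean()-np.exp(1j*a)*m.mean()
print('centre',c,'psi',a,'res mm',abs(w-c-m*np.exp(1j*a))*1e3)
lid=plane(t,px([(196,197)]),.12)[0];print('lid centre',lid)
c2=complex(*lid[:2]);print('mark angles about lid',np.angle(w-c2),'radii',abs(w-c2))
W=plane(t,px([(125,205),(128,258),(135,232)]),.124)[:,:2]@[1,1j];print('notch ang',np.angle(W-c2))
B=plane(t,px([(160,215),(262,172)]),.155)[:,:2]@[1,1j];print('bar dir',np.angle(B[0]-B[1]),abs(B[0]-B[1]))
E
```

```text
centre (0.53326219925835+0.20723985658306318j) psi 1.6625421263542317 res mm [0.59368829 0.15147002 0.54691494]
lid centre [0.5339181  0.20746687 0.12      ]
mark angles about lid [1.66940781 2.38014386 3.07892915] radii [0.03826312 0.03816997 0.03905131]
notch ang [1.71259798 2.33872313 2.13263739]
bar dir 1.9775066703871993 0.034503632354669314
```

```bash
python3 -m jog '[[[-0.04,-0.0215,0],[0,0,0.14]],[[-0.08,-0.043,0],[0,0,0.28]],[[-0.12,-0.0645,0],[0,0,0.42]],[[-0.16,-0.086,0],[0,0,0.56]],[[-0.2,-0.1075,0],[0,0,0.7]]]'
cat > go.py <<'E'
import sys
from h import *
from station import ctrl
x,y,z,b=map(float,sys.argv[1:])  # target TCP and tool x angle (mod pi)
o=ctrl.get_obs();A=R.from_rotvec(o['tool_rot']);xa=A.as_matrix()[:,0];az=np.arctan2(xa[1],xa[0])
print('t',o['t'],'pos',o['tool_pos'],'xang',az,'q',o['q'].round(2),'tooldown',A.as_matrix()[:,2].round(3))
print('shift',A.inv().apply(np.array([x,y,z])-o['tool_pos']).round(4),'turn z',-((b-az+np.pi/2)%np.pi-np.pi/2))
E
python3 go.py .5336 .2073 .22 1.985
```

```text
t: 0.6
tool_pos: [0.3968, 0.3866, 0.2307]
tool_rot: [-1.685, -2.651, 0.001]
contact_force: [-0.1, -0.8, 0.3]
opening: 0.0852
grip_force: 0.0
t 0.6 pos [0.39677092 0.38659165 0.23074972] xang 2.0094091216781145 q [ 0.64 -0.12  1.78 -0.    1.48  0.2 ] tooldown [-0.001 -0.    -1.   ]
shift [-0.2204  0.0477  0.0108] turn z 0.024409121678114376
```

```bash
python3 -m jog '[[[-0.044,0.0095,0.002],[0,0,0.01]],[[-0.088,0.019,0.004],[0,0,0.02]],[[-0.132,0.0285,0.006],[0,0,0.024]],[[-0.176,0.038,0.008],[0,0,0.024]],[[-0.2204,0.0477,0.0108],[0,0,0.024]]]'
python3 -m jog '[[[0,0,0],[0,0,0]],[[0,0,0],[0,0,0]]]' >/dev/null
python3 go.py .5336 .2073 .22 1.985
python3 - <<'E'
from h import *
from station import ctrl,optics
import pickle
o=ctrl.get_obs();d=optics.get_image('wrist');pickle.dump((o,d),open('w.pkl','wb'))
im=d['image'].copy();cv2.imwrite('pics/w.png',im)
print(proj(d,[[.5336,.2073,.12],[.5336,.2073,.155]],o))
E
```

```text
t: 1.1
tool_pos: [0.5346, 0.2081, 0.2201]
tool_rot: [-1.709, -2.635, 0.0]
contact_force: [0.1, 0.8, -1.2]
opening: 0.0851
grip_force: 0.0
t 1.3 pos [0.53402959 0.20891855 0.2197612 ] xang 1.9886210060455103 q [ 0.24 -0.06  1.75  0.    1.46 -0.17] tooldown [-0.002  0.    -1.   ]
shift [-0.0013 -0.001  -0.0002] turn z 0.003621006045510189
[[321.8252424  204.99727886]
 [321.33366504 220.67837847]]
```

View pics/w.png

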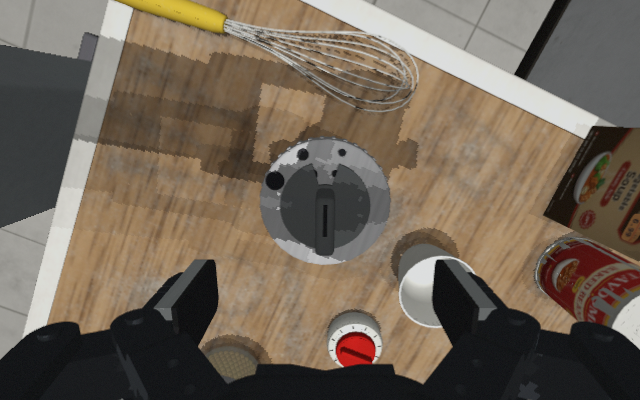

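The wrist view shows the largest mark at (275,180), the middle at (303,155) and the small at (342,153). The bar is vertical in the picture, its line running from (325,205) to (325,238), and the lid centre is at about (325,201). It is nearly aligned; I'll convert these to positions.

```bash
python3 - <<'E'
from h import *;import pickle
o,d=pickle.load(open('w.pkl','rb'));P=lambda L,z:plane(d,L,z,o)[:,:2]@[1,1j]
w=P([(342,153),(303,155),(275,180)],.12);m=.038*np.exp(1j*np.array([0,.7,1.4]))
a=np.angle(((w-w.mean())*np.conj(m-m.mean())).sum());c=w.mean()-np.exp(1j*a)*m.mean()
print(c,a,abs(w-c-m*np.exp(1j*a))*1e3)
print('lid c',P([(325,201)],.12))
B=P([(325,205),(325,238)],.155);print('line ends',B,np.angle(B[0]-B[1]),abs(B[0]-B[1]))
B=P([(317,188),(334,188),(317,254),(334,254)],.155);print('bar corners width,len,ctr',abs(B[0]-B[1]),abs(B[0]-B[2]),B.mean(), np.angle(B[:2].mean()-B[2:].mean()))
E
```

```text
(0.5352347111481376+0.20789735479338164j) 1.6726990268603579 [0.17693319 0.270908   0.14840688]
lid c [0.53445508+0.2108311j]
line ends [0.53164728+0.21717192j 0.54012521+0.19802041j] 1.9875434618580459 0.020944100762864036
bar corners width,len,ctr 0.009995996875783023 0.04187571211640691 (0.5361957763099301+0.20764209617359725j) 1.9879113133798627
```

```bash
python3 -m jog '[[[-0.0006,0.0003,0.025],[0,0,0]],[[-0.001,0.0005,0.05],[0,0,0]],[[-0.001,0.0005,0.07],[0,0,0]],[[-0.001,0.0005,0.083],[0,0,0]],[[-0.001,0.0005,0.088],[0,0,0]]]'
python3 -m jog '[[[0,0,0],[0,0,0]],[[0,0,0],[0,0,0]],[[0,0,0],[0,0,0]],[[0,0,0],[0,0,0]],[[0,0,0],[0,0,0]]]' 0.3 20
python3 -m jog '[[[0,0,0],[0,0,0]],[[0,0,0],[0,0,0]],[[0,0,0],[0,0,0]],[[0,0,0],[0,0,0]],[[0,0,0],[0,0,0]]]' 0 25
python3 go.py .5347 .208 .131 1.988
```

```text
t: 1.85
tool_pos: [0.5334, 0.2099, 0.1308]
tool_rot: [-1.706, -2.636, 0.003]
contact_force: [-0.7, -0.5, -0.9]
opening: 0.085
grip_force: 0.0
t: 2.35
tool_pos: [0.5353, 0.209, 0.1332]
tool_rot: [1.709, 2.635, 0.001]
contact_force: [-1.0, 0.4, 0.3]
opening: 0.0256
grip_force: 0.0
t: 2.85
tool_pos: [0.5349, 0.2089, 0.1329]
tool_rot: [1.71, 2.636, -0.0]
contact_force: [-3.6, -1.4, 4.5]
opening: 0.0115
grip_force: 29.1
t 2.85 pos [0.53486083 0.20890811 0.13285697] xang 1.9907568660459662 q [ 0.24  0.01  1.82 -0.    1.31 -0.18] tooldown [-0. -0. -1.]
shift [-0.0008 -0.0005  0.0019] turn z 0.0027568660459662553
```

```bash
for i in 1; do python3 -m jog '[[[0,0,0],[0,0,-0.05]],[[0,0,0],[0,0,-0.1]],[[0,0,0],[0,0,-0.15]],[[0,0,0],[0,0,-0.2]],[[0,0,0],[0,0,-0.25]]]'; python3 -m jog '[[[0,0,0],[0,0,-0.06]],[[0,0,0],[0,0,-0.12]],[[0,0,0],[0,0,-0.18]],[[0,0,0],[0,0,-0.24]],[[0,0,0],[0,0,-0.3]]]'; done
python3 go.py .5347 .208 .131 3.07
```

```text
t: 3.35
tool_pos: [0.5349, 0.2089, 0.1329]
tool_rot: [-1.365, -2.83, 0.0]
contact_force: [-3.1, -1.4, 5.0]
opening: 0.0116
grip_force: 29.2
t: 3.85
tool_pos: [0.5349, 0.209, 0.1329]
tool_rot: [-0.926, -3.002, 0.0]
contact_force: [-2.5, -1.6, 3.7]
opening: 0.0113
grip_force: 29.2
t 3.85 pos [0.5348675  0.20895825 0.13286764] xang 2.543220509228578 q [ 0.24  0.01  1.82 -0.    1.31 -0.73] tooldown [-0. -0. -1.]
shift [-0.0004 -0.0009  0.0019] turn z -0.526779490771422
```

```bash
python3 -m jog '[[[0,0,0],[0,0,-0.06]],[[0,0,0],[0,0,-0.12]],[[0,0,0],[0,0,-0.18]],[[0,0,0],[0,0,-0.24]],[[0,0,0],[0,0,-0.3]]]' ; python3 -m jog '[[[0,0,0],[0,0,-0.06]],[[0,0,0],[0,0,-0.12]],[[0,0,0],[0,0,-0.18]],[[0,0,0],[0,0,-0.23]],[[0,0,0],[0,0,-0.23]]]'
python3 go.py .5347 .208 .131 3.07
python3 - <<'E'
from h import *
from station import ctrl,optics
import pickle
o=ctrl.get_obs();d=optics.get_image('wrist');pickle.dump((o,d),open('w2.pkl','wb'))
cv2.imwrite('pics/w2.png',d['image'])
E
```

```text
t: 4.35
tool_pos: [0.5349, 0.2089, 0.1329]
tool_rot: [-0.467, -3.107, 0.0]
contact_force: [-2.9, -1.4, 4.6]
opening: 0.0116
grip_force: 29.2
t: 4.85
tool_pos: [0.5348, 0.209, 0.1329]
tool_rot: [-0.111, -3.139, 0.0]
contact_force: [-3.9, -2.3, 5.3]
opening: 0.0112
grip_force: 29.2
t 4.85 pos [0.53482994 0.20897935 0.13286283] xang 3.0708803174041184 q [ 0.24  0.01  1.82 -0.    1.31 -1.26] tooldown [-0. -0. -1.]
shift [ 0.0001 -0.001   0.0019] turn z 0.0008803174041185358
```

View pics/w2.png

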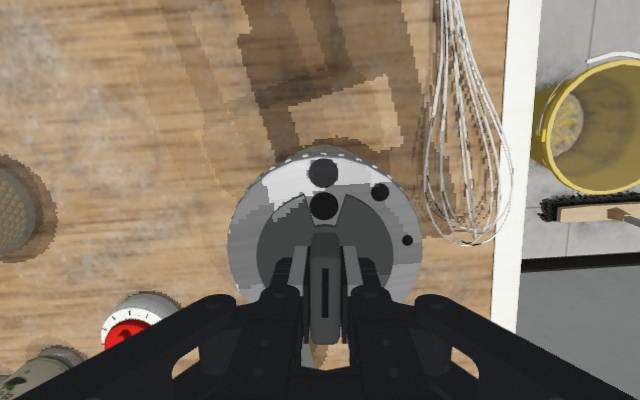

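The window now shows the large opening at (323,206), in line with the largest mark at (323,172). I'll release, rise and check.

```bash
python3 -m jog '[[[0,0,0],[0,0,0]],[[0,0,0],[0,0,0]],[[0,0,0],[0,0,0]],[[0,0,0],[0,0,0]],[[0,0,0],[0,0,0]]]' 0.6
python3 -m jog '[[[0,0,-0.015],[0,0,0]],[[0,0,-0.035],[0,0,0]],[[0,0,-0.06],[0,0,0]],[[0,0,-0.085],[0,0,0]],[[0,0,-0.1],[0,0,0]]]'
python3 -m jog '[[[0,0,0],[0,0,0]],[[0,0,0],[0,0,0]],[[0,0,0],[0,0,0]]]'
python3 - <<'E'
from h import *
from station import ctrl,optics
import pickle
o=ctrl.get_obs();d=optics.get_image('wrist');pickle.dump((o,d),open('w3.pkl','wb'))
cv2.imwrite('pics/w3.png',d['image'])
E
```

```text
t: 5.4
tool_pos: [0.5349, 0.209, 0.1323]
tool_rot: [-0.111, -3.14, -0.0]
contact_force: [0.4, -0.1, -0.6]
opening: 0.0513
grip_force: 0.0
t: 5.9
tool_pos: [0.536, 0.2093, 0.2364]
tool_rot: [0.111, 3.135, 0.002]
contact_force: [-0.2, 0.5, -0.2]
opening: 0.0514
grip_force: 0.0
t: 6.2
tool_pos: [0.5341, 0.2088, 0.2307]
tool_rot: [-0.111, -3.137, 0.001]
contact_force: [0.1, 0.1, 0.0]
opening: 0.0513
grip_force: 0.0
```

View pics/w3.png

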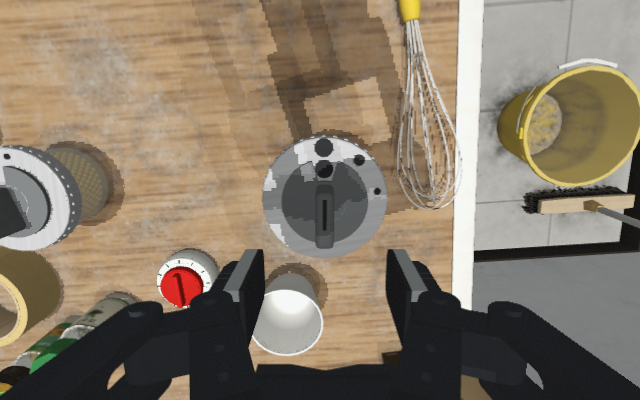

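The largest mark at (324,147), the opening at (324,169) and the bar line at u=324 are in line. The shaker is upright in its place, the squat shaker is untouched, and the gripper is clear.

```bash
python3 -c "
from station import job
print(job.finish_job())"
```

```text
the job is handed in; nothing more can be done
None
```

I turned the tall shaker's dial so its window stands over the largest opening, let go and handed the job in at about 6 s; the last wrist picture showed the window in line with the largest mark, the shaker upright in place and the squat shaker untouched, but the hand-in returned no verdict.

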